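Pack the two-layer sample shipping box

ROBOT

A 6-joint arm with a two-finger parallel gripper is mounted at the origin on the work surface. World frame = base frame: x ahead of the robot, y to its left, z up, the work surface at z = 0. Lengths are in m, angles in rad, forces in N, time in s.
With the tool pointing down it reaches from about 0.3 to 0.75 m from the base axis. Payload 8.5 kg.
Tool frame: the origin (TCP) lies where the fingers leave the gripper's body, on its centre line; the fingertips stand 73 mm ahead of it and the grasp point (between the pads) lies 54 mm ahead of it; z points along the fingers, y is the line along which they close (so a half turn about z gives the same grasp; the last joint's range is limited). The gripper opens to 85 mm and grips with 20 to 120 N. Pads are 22 mm wide; open, the fingers measure 114 mm over their backs; the gripper's body (76 mm by 85 mm) begins 54 mm behind the grasp point. The pads swing forward as they close: fully open they stand 13 mm farther back than shut.
Start: joints at [1.096, 0.381, 1.297, -0, 1.464, -0.215], TCP at [0.141, 0.532, 0.304] pointing down, gripper open.
Joint ranges: [-3.11, 3.11], [-0.89, 2.33], [0.22, 2.48], [-1.42, 4.56], [0.17, 2.85], [-2.88, 2.88]. Speed limits (rad/s): [2.39, 2.39, 3.14, 3.14, 3.14, 3.14].

INTERFACE

Orientations are given as a unit quaternion [x, y, z, w].
In Python, from plant import bot gives the robot as it stands.
- The arm moves only by the tool move_arm, never from a script. Its argument "moves" is a list of rows, each a list of 7 numbers: the shift along the tool's x, y, z in cm, then the turn, a rotation vector about the tool's x, y, z in degrees, then the gripper command: -1 is shut, 1 is fully open, values between are in proportion. A call has 1 to 12 rows; each row is the pose to reach, as a shift and turn from the pose commanded when the call began, along the tool's axes at that moment; what a row does not reach only later rows make up. A row lasts 1/10 s, in which the tool goes at most 50 mm and 8.59 degrees, less where a joint would pass 70% of its speed; a pose out of reach is approached as far as the arm can. A call with a gripper value outside its range is refused whole. The fingers move at their own pace and stop on an object; "newtons" is the grip in N (left out, the last holds). Time passes only in rows, so rows that repeat a pose let the fingers close. It gives the time, the measured TCP pose, the force, the opening and the grip force at its end, in the units of the state.
- bot.state(): the state, without advancing time (a new reading comes with each control period).
- bot.grab_frame(name): name is "scene" or "side" or "wrist"; returns (picture, depth): 400x640x3 uint8, red, green, blue; 400x640 float32, m along the optical axis (not along the pixel's ray), 0 where there is no reading.
- bot.calibration(name): a dict with "K" (3x3 intrinsics, pixels), "eye" and "attitude" of the camera in the world. Camera axes: x right, y up, looking along -z (the intrinsics and any distortion apply to the point x, -y, -z); pixel columns grow to the right and rows downward; lengths in m; the calibration is good to about 2 mm. A picture is of the moment at which its call begins: read the wrist's pose just before it. calibration takes no time and is no camera call; for the wrist camera it gives the pose at the moment of the call.
- bot.hand_in(): hands the job in; it is judged then, once.
Trained networks look in the newest picture that a camera, given by its name, has taken for a name from the list of things; names that differ only in an ending like _2 or _b are one class to them, and where a whole thing is asked for, a point or a joint stands for the part that bears it (a point fixed in the world has none). Each returns a list of dicts, best first, with "p" (0 to 1); they miss things now and then, are a little off and sometimes report something else, mostly with a low value. They report only what shows in the picture. A call takes as long as a camera call.
- bot.look_for(query, camera): "location" ([x, y, z] in m, in world coordinates, good to about 4 mm: the middle of the surface that is visible of it).
- bot.cut_out(query, camera): "mask" (400x640 bool, what is visible of it).
- bot.mark_of(query, camera): "location" ([x, y, z] in m, in world coordinates, good to about 4 mm: a listed point, or the origin of a listed thing).
The state is a dict: "clock": time; "q": joint angles; "qvel": joint speeds; "joint_torque": joint torques, N m; "position": TCP position; "orientation": TCP orientation; "contact_force": force on the tool from outside, world axes, zero at the start; "ft_torque": the same for the moment, N m; "grip_width": finger opening in m; "grasp_force": force on a finger pad.
Only numpy, scipy, OpenCV 4.12 (cv2) and the standard library are available. Lean on these libraries where they do the work, as an engineer would, in place of code of your own. Each camera call takes 0.05 s, during which the arm holds its last target. There are 200 camera calls.

TASK

Finish packing the white shipping box: take the blue-capped vial out of the slanted green rack and stand it in the empty well in the bottom of the box, next to the purple-capped vial. Then fit the red divider tray level on the corner posts inside the box, either way round, and set the teal sample box flat between the corner stops of the divider's empty pocket. Put each thing down without dropping it, let go, and leave the purple-capped vial, the jar and the brown bottle where they are.

Things in the scene. Friction and masses are not known exactly. Their poses are not given: they have to be found in the camera images.
- shipper: Open white box, fixed, outside 156 (x) x 184 (y) x 105 high, walls 5. Origin: centre of underside, z up, y along its long side. Heights above the origin: floor 6, top of the foam insert 31, rim 105. Two wells 41 x 41 in the foam go down to the floor, at y = +34 and -34. Four grey posts, 24 (x) x 14 (y), in the inner corners, tops at 72, carry the divider.
- pad: Yellow absorbent pad 38 x 38, under 1 thick, lying on the floor of the empty well, which may be either of the two. Origin at the centre of its underside, that is the middle of the empty well's floor.
- vial_purple_center (a point): Centre (half-way up) of the purple-capped vial, already packed in the other well; same size as the blue-capped one. Leave it there. z along its axis.
- rack: Slanted green rack, fixed, base 110 (x) x 150 (y). Three square pockets side by side along y (spacing 45) lean 35 degrees from vertical: things in them have their upper end towards the rack's -x. Pockets 33 x 33 inside, 24 deep, 41 x 41 outside. The vial is in the middle one. Origin: centre of the underside, z up.
- vial_blue_center (a point): Centre (half-way up) of the blue-capped vial to pack, z along its axis towards the cap (leaning 35 degrees in the rack, towards the rack's -x). Total length 62: body 28 diameter, 46 long, then blue cap 32 diameter, 16 high. So the cap's middle is 23 above this centre along z. Mass about 50 g.
- divider_grip (a point): Middle of the red divider tray's tab, 30 above its underside; z up, y along its long side. Plate 136 (x) x 164 (y) x 5. Black tab in its centre, 10 thick (x), 30 long (y), top 55 above the underside: pinch it across x. Empty pocket at y = +48, fixed white logger 18 high at y = -48. Starts flat on the bench. Gap to the box wall 5 a side. In place its underside is 72 above the box's. 150 g.
- pocket (a point): Middle of the floor of the divider's empty pocket (on top of the plate, 5 above the divider's underside), axes as the divider's. Four black L-shaped corner stops 8 high leave 58 (x) x 50 (y) between them, with openings of 30 or more between stops on the x sides, where fingers fit.
- samples_center (a point): Centre (half-way up, 21 above the bench) of the teal sample box 50 (x) x 42 (y) x 42 high, standing on the bench; z up. It fits the pocket with its x along the divider's x, either way round. Mass about 120 g.
- jar: Bystander: small jar with orange cap, 48 diameter, 65 high, origin at the centre of its underside. Do not move it. It and the sample box may have changed places.
- reagent: Bystander: brown bottle with red cap, 56 diameter, 120 high, origin at the centre of its underside. Do not move it.

How it is judged:
On the way, in this order (a step that is already met when the one before it is completed fails the run):
1. the blue-capped vial stands upright on the floor of the empty well, let go (horizontal distance between vial_blue_center and pad below 0.01 m and z of vial_blue_center in the frame of shipper between 0.033 and 0.04 m and angle between vial_blue_center's own z axis and vertical below 0.12 rad and contact force between the fingers and vial_blue below 0.1 N), for 0.2 s.
2. the divider lies level on the four corner posts in the box, let go, with the vial under it (horizontal distance between vial_blue_center and pad below 0.01 m and z of vial_blue_center in the frame of shipper between 0.033 and 0.04 m and angle between vial_blue_center's own z axis and vertical below 0.12 rad and horizontal distance between divider_grip and shipper below 0.009 m and z of divider_grip in the frame of shipper between 0.099 and 0.1045 m and angle between divider_grip's own z axis and vertical below 0.05 rad and angle between the y axis of divider_grip and the y axis of shipper, either way round below 0.12 rad and contact force between the fingers and divider below 0.1 N), for 0.2 s.
3. the teal sample box stands flat in the divider's empty pocket (horizontal distance between vial_blue_center and pad below 0.01 m and z of vial_blue_center in the frame of shipper between 0.033 and 0.04 m and angle between vial_blue_center's own z axis and vertical below 0.12 rad and horizontal distance between divider_grip and shipper below 0.009 m and z of divider_grip in the frame of shipper between 0.099 and 0.1045 m and angle between divider_grip's own z axis and vertical below 0.05 rad and angle between the y axis of divider_grip and the y axis of shipper, either way round below 0.12 rad and horizontal distance between samples_center and pocket below 0.008 m and z of samples_center in the frame of pocket between 0.018 and 0.0235 m and angle between samples_center's own z axis and vertical below 0.06 rad and angle between the x axis of samples_center and the x axis of pocket, either way round below 0.2 rad), for 0.2 s.
At the end, for the whole second after the job is handed in: Blue-capped vial upright in its well (10 mm, 0.12 rad), divider level on the four posts (9 mm, 0.05 rad; square to 0.12 rad), teal box flat in the pocket (8 mm, 0.06 rad; square to 0.2 rad), all let go and at rest; purple vial within 15 mm, jar and brown bottle within 30 mm of their starts (all of step 3 and contact force between the fingers and vial_blue below 0.1 N and contact force between the fingers and divider below 0.1 N and contact force between the fingers and samples below 0.1 N and linear speed of each of vial_blue, divider, samples below 0.02 m/s and distance of vial_purple_center from where it was at the start of the episode below 0.015 m and distance of each of jar, reagent from where it was at the start of the episode below 0.03 m); the robot touches nothing.
It fails at once if the purple-capped vial is moved more than 15 mm (distance of vial_purple_center from where it was at the start of the episode above 0.015 m).
It fails at once if the jar is moved more than 30 mm (distance of jar from where it was at the start of the episode above 0.03 m).
It fails at once if the brown bottle is moved more than 30 mm (distance of reagent from where it was at the start of the episode above 0.03 m).
It fails at once if the vial, the divider or the sample box is dropped (faster than 0.8 m/s while not held) ((linear speed of vial_blue above 0.8 m/s and contact force between the fingers and vial_blue below 0.1 N) or (linear speed of divider above 0.8 m/s and contact force between the fingers and divider below 0.1 N) or (linear speed of samples above 0.8 m/s and contact force between the fingers and samples below 0.1 N)).
It also fails if it takes over 72 s, if anything falls off the work surface, if the arm or the gripper's body presses on something with over 40 N, if the wrist force passes 120 N, or if a joint passes its speed limit or range.

## Working session

There is one attempt and no reset: what is moved stays moved. The work goes in short steps, Python scripts to look and compute and a tool call to move; the robot and the scene stay as the last step left them, time stands still between calls to the robot, and variables do not carry over. Pictures are saved under pics/ and viewed, at most 10 in all, crops included, and the job is handed in when it is done.

Besides the shell and the picture viewer there is one more tool, called after "Request:" by a JSON object that holds its "method" and its "body". move_arm: Moves the arm, as the interface text tells. Its arguments: {"type":"object","properties":{"moves":{"type":"array","items":{"type":"array","items":{"type":"number"}}},"newtons":{"type":"number"}},"required":["moves"]}

```bash
mkdir -p pics; ls; cat > h.py <<'E'
import numpy as np, cv2
from scipy.spatial.transform import Rotation as R
from plant import bot
np.set_printoptions(precision=4,suppress=True)
def att(a):
    a=np.array(a,float)
    return R.from_quat(a).as_matrix() if a.size==4 else a
def cloud(cam):
    c=bot.calibration(cam); im,d=bot.grab_frame(cam); K=np.array(c["K"])
    v,u=np.mgrid[:400,:640]
    P=np.stack([(u-K[0,2])/K[0,0]*d,-(v-K[1,2])/K[1,1]*d,-d],-1)
    W=P@att(c["attitude"]).T+np.array(c["eye"]); W[d<=0]=np.nan
    return im,W,c
def delta(pos,Rt):
    s=bot.state(); p=np.array(s["position"]); R0=R.from_quat(s["orientation"])
    return R0.inv().apply(np.array(pos)-p)*100, np.degrees((R0.inv()*Rt).as_rotvec())
E
python3 - <<'E'
from h import *
s=bot.state(); print({k:np.array(v) for k,v in s.items()})
for c in("scene","side"):
    im,W,cal=cloud(c); print(c,{k:np.array(v) if not isinstance(v,str) else v for k,v in cal.items()})
    cv2.imwrite(f"pics/{c}.png",im[...,::-1])
    for n in("shipper","pad","vial_purple_center","rack","vial_blue_center","divider_grip","pocket","samples_center","jar","reagent"):
        print(n,[(np.array(r["location"]),round(r["p"],2)) for r in bot.mark_of(n,c)[:2]])
E
```

```text
pics
{'clock': array(0.), 'q': array([ 1.0957,  0.3812,  1.2983,  0.    ,  1.4636, -0.2153]), 'qvel': array([ 0.0003, -0.0014,  0.0016, -0.0017,  0.0015, -0.0006]), 'joint_torque': array([  0.0019, -44.8461, -23.1283,  -0.0001,   0.0047,   0.    ]), 'position': array([0.1412, 0.5314, 0.3033]), 'orientation': array([ 0.1295,  0.9916, -0.0007, -0.0003]), 'contact_force': array([ 1.2616, -0.6247,  0.7332]), 'ft_torque': array([ 0.0474, -0.04  , -0.0207]), 'grasp_force': array(0.), 'grip_width': array(0.0849)}
scene {'K': array([[494.2903,   0.    , 312.7725],
       [  0.    , 494.2903, 198.3552],
       [  0.    ,   0.    ,   1.    ]]), 'eye': array([1.0415, 0.8673, 1.0509]), 'attitude': array([0.0928, 0.3634, 0.8957, 0.2388])}
shipper [(array([ 0.4951, -0.02  , -0.0011]), 0.95)]
pad [(array([ 0.4982, -0.052 ,  0.0362]), 0.71), (array([0.6006, 0.2245, 0.0231]), 0.7)]
vial_purple_center [(array([ 0.4999, -0.0555,  0.0348]), 0.48)]
rack [(array([ 0.4752,  0.3207, -0.0011]), 0.6), (array([ 0.7152, -0.0356, -0.0022]), 0.51)]
vial_blue_center [(array([ 0.4954, -0.0203, -0.0013]), 0.67), (ar
[... 416 characters left out ...]
3104, -0.0918, -0.2826,  0.903 ])}
shipper [(array([ 0.4937, -0.0216, -0.0004]), 0.79)]
pad [(array([0.4969, 0.0143, 0.0085]), 0.56), (array([0.4812, 0.3194, 0.059 ]), 0.41)]
vial_purple_center [(array([ 0.4998, -0.0543,  0.035 ]), 0.6)]
rack [(array([ 0.4809,  0.3206, -0.0016]), 0.84), (array([0.4832, 0.3166, 0.058 ]), 0.44)]
vial_blue_center [(array([0.4798, 0.3178, 0.0582]), 0.56)]
divider_grip [(array([ 0.4318, -0.3364,  0.0272]), 0.56)]
pocket [(array([ 0.3862, -0.327 ,  0.0068]), 0.84)]
samples_center [(array([0.5967, 0.2222, 0.0178]), 0.58)]
jar [(array([ 0.653 , -0.2066,  0.0012]), 0.57), (array([ 0.5011, -0.0559,  0.0321]), 0.19)]
reagent [(array([ 0.7146, -0.03  ,  0.0003]), 0.96)]
```

View pics/scene.png

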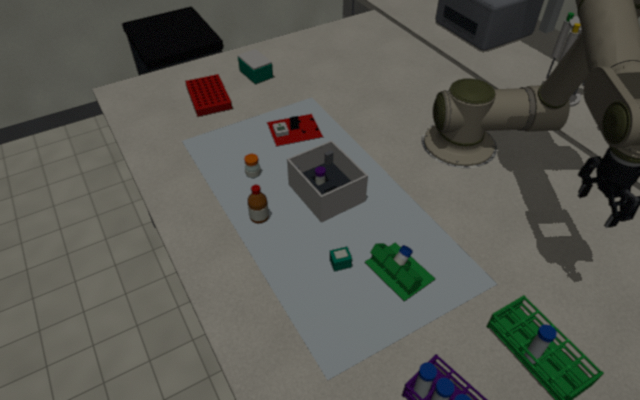

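View pics/side.png

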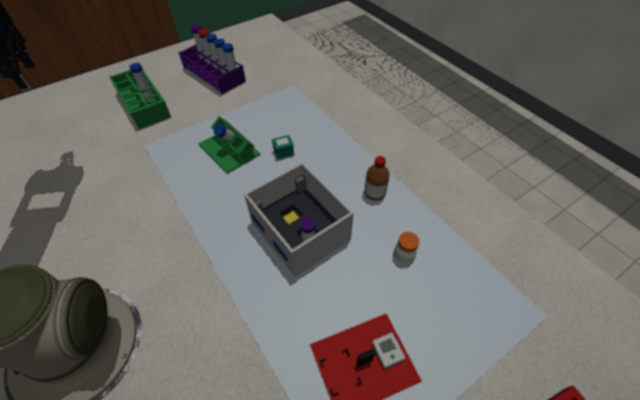

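Both views show the box in the mid-sheet with the yellow pad at side (291,216), the purple vial in the other well, and the rack with the blue cap at side (220,131). The teal box is at (283,145), and the divider at (365,360) has its logger on the right. Next I get yaws from the depth clouds.

```bash
python3 - <<'E'
from h import *
for cam in("scene","side"):
    im,W,c=cloud(cam); ok=~np.isnan(W[...,0])
    hsv=cv2.cvtColor(im,cv2.COLOR_RGB2HSV); H,S,V=[hsv[...,i].astype(int) for i in range(3)]
    def near(x,y,r): return ok&(np.hypot(W[...,0]-x,W[...,1]-y)<r)
    def rect(n,m):
        P=W[m]; 
        if len(P)<10: print(cam,n,len(P));return
        (cx,cy),(w,h),a=cv2.minAreaRect(P[:,:2].astype(np.float32)); print(cam,n,len(P),"c",round(cx,4),round(cy,4),"wh",round(w,3),round(h,3),"ang",round(a,1),"medz",np.round(np.median(P[:,2]),4),"mean",P.mean(0))
    z=W[...,2]
    rect("rim",near(.495,-.02,.13)&(z>.098)&(z<.112))
    rect("rackbase",near(.478,.32,.11)&(z<.015)&(S>120)&(H>40)&(H<80))
    g=near(.478,.32,.11)&(S>120)&(H>40)&(H<80)
    rect("racktop",g&(z>.03))
    rect("bluecap",near(.478,.32,.1)&(S>120)&(H>100)&(H<130)&(z>.03))
    rect("redplate",near(.43,-.336,.13)&(S>120)&((H<8)|(H>172))&(z<.012))
    rect("tab",near(.43,-.336,.04)&(z>.035))
    rect("sampletop",near(.6,.222,.05)&(z>.037))
    rect("pad",near(.497,.014,.04)&(H>20)&(H<35)&(S>120))
    rect("purplecap",near(.5,-.055,.04)&(z>.05)&(z<.09)&(H>125)&(H<160))
    rect("jar",near(.653,-.207,.05)&(z>.055)); rect("reagent",near(.715,-.033,.05)&(z>.03))
E
```

```text
scene rim 542 c 0.4988 -0.022 wh 0.161 0.192 ang 2.3 medz 0.1034 mean [ 0.4996 -0.016   0.1032]
scene rackbase 989 c 0.4827 0.3208 wh 0.11 0.149 ang 7.3 medz 0.0079 mean [0.4902 0.3311 0.0078]
scene racktop 866 c 0.4986 0.3228 wh 0.053 0.144 ang 6.2 medz 0.0502 mean [0.505  0.3295 0.0502]
scene bluecap 88 c 0.4714 0.3208 wh 0.032 0.026 ang 10.8 medz 0.084 mean [0.4752 0.3217 0.0838]
scene redplate 821 c 0.4391 -0.3343 wh 0.139 0.161 ang 76.7 medz 0.0044 mean [ 0.4344 -0.3222  0.0044]
scene tab 60 c 0.4391 -0.3355 wh 0.019 0.031 ang 78.4 medz 0.0481 mean [ 0.4397 -0.3334  0.0467]
scene sampletop 271 c 0.6022 0.223 wh 0.046 0.05 ang 76.0 medz 0.0418 mean [0.6029 0.224  0.0417]
scene pad 0
scene purplecap 100 c 0.501 -0.0553 wh 0.035 0.027 ang 59.9 medz 0.0656 mean [ 0.5036 -0.0512  0.0641]
scene jar 133 c 0.6543 -0.2066 wh 0.045 0.04 ang 62.8 medz 0.0636 mean [ 0.6549 -0.2049  0.0632]
scene reagent 524 c 0.7169 -0.0243 wh 0.043 0.056 ang 80.1 medz 0.0768 mean [ 0.7201 -0.0191  0.0765]
side rim 887 c 0.4964 -0.0218 wh 0.157 0.188 ang 2.7 medz 0.1027 mean [ 0.493  -0.0297  0.1024]
side r
[... 270 characters left out ...]
1  0.0788]
side redplate 5166 c 0.4352 -0.3381 wh 0.133 0.161 ang 77.3 medz 0.0039 mean [ 0.4297 -0.3372  0.004 ]
side tab 150 c 0.4348 -0.3371 wh 0.01 0.029 ang 77.2 medz 0.0528 mean [ 0.4339 -0.3381  0.0505]
side sampletop 208 c 0.5988 0.2207 wh 0.045 0.049 ang 76.9 medz 0.0398 mean [0.5981 0.2195 0.0398]
side pad 148 c 0.4949 0.0104 wh 0.042 0.044 ang 0.8 medz 0.0051 mean [0.4978 0.0164 0.008 ]
side purplecap 192 c 0.4973 -0.0573 wh 0.031 0.03 ang 55.6 medz 0.0659 mean [ 0.4961 -0.0595  0.0643]
side jar 322 c 0.6492 -0.2104 wh 0.042 0.042 ang 11.7 medz 0.0632 mean [ 0.6478 -0.2116  0.0629]
side reagent 693 c 0.7065 -0.0414 wh 0.043 0.056 ang 56.4 medz 0.0776 mean [ 0.7013 -0.0447  0.0767]
```

```bash
cat >> h.py <<'E'
def tool(z,yaw):  # tool z direction, tool y nearest the horizontal heading yaw (deg)
    z=np.array(z,float)/np.linalg.norm(z); y=np.array([np.cos(np.radians(yaw)),np.sin(np.radians(yaw)),0]); y-=z*(y@z); y/=np.linalg.norm(y)
    return R.from_matrix(np.stack([np.cross(y,z),y,z],1))
def plan(gp,z,yaw,back=0):  # grasp point -> move numbers
    Rt=tool(z,yaw); t=np.array(gp)-Rt.as_matrix()[:,2]*(0.054+back); d,r=delta(t,Rt); print("shift",d.round(2),"turn",r.round(2),"tcp",t)
AX=np.array([-.569,-.073,.819])
E
python3 -c "
from h import *
plan([.469,.3165,.079],-AX,97.3,.12)"
```

```text
shift [-27.95 -16.13   8.24] turn [ -6.78 -34.56 -21.49] tcp [0.37   0.3038 0.2215]
```

Request:
{"method": "move_arm", "body": {"moves": [[-28,-16.1,8.2,-6.8,-34.6,-21.5,1],[-28,-16.1,8.2,-6.8,-34.6,-21.5,1],[-28,-16.1,8.2,-6.8,-34.6,-21.5,1],[-28,-16.1,8.2,-6.8,-34.6,-21.5,1],[-28,-16.1,8.2,-6.8,-34.6,-21.5,1],[-28,-16.1,8.2,-6.8,-34.6,-21.5,1],[-28,-16.1,8.2,-6.8,-34.6,-21.5,1],[-28,-16.1,8.2,-6.8,-34.6,-21.5,1],[-28,-16.1,8.2,-6.8,-34.6,-21.5,1],[-28,-16.1,8.2,-6.8,-34.6,-21.5,1],[-28,-16.1,8.2,-6.8,-34.6,-21.5,1]]}}

```text
clock: 2.3
position: [0.3699, 0.3049, 0.2223]
orientation: [-0.062, 0.952, 0.02, 0.301]
contact_force: [0.1, -0.4, -0.6]
grip_width: 0.0852
grasp_force: 0.0
```

```bash
python3 - <<'E'
from h import *
s=bot.state(); print(s["clock"],np.array(s["position"]),np.array(s["q"]))
im,W,c=cloud("wrist"); cv2.imwrite("pics/w1.png",im[...,::-1])
hsv=cv2.cvtColor(im,cv2.COLOR_RGB2HSV); H,S=hsv[...,0].astype(int),hsv[...,1].astype(int)
m=~np.isnan(W[...,0])&(H>100)&(H<130)&(S>100)&(W[...,2]>.04)&(np.hypot(W[...,0]-.47,W[...,1]-.317)<.05)
P=W[m]; print(len(P),P.mean(0))
# cap top: highest along axis
a=P@AX; t=P[a>np.percentile(a,95)-.004]; (u,v),r=cv2.minEnclosingCircle(np.stack([(t@np.array([.819*.992,.819*.127,.5736])),t@np.array([-.127,.992,0])],1).astype(np.float32))
n=np.median(t@AX); c3=u*np.array([.819*.992,.819*.127,.5736])+v*np.array([-.127,.992,0])+n*AX
print("captop",c3,r,"capmid",c3-.008*AX, t.mean(0)-.008*AX)
for n in("vial_blue_center","rack"): print(n,[(np.array(r["location"]),round(r["p"],2)) for r in bot.mark_of(n,"wrist")[:2]])
plan(c3-.008*AX,-AX,97.3)
E
```

```text
2.3 [0.3699 0.3049 0.2223] [ 0.5298  0.2555  1.886  -0.5068  0.4786 -0.7793]
1406 [0.4651 0.3175 0.082 ]
captop [0.4662 0.3176 0.0836] 0.01616404950618744 capmid [0.4707 0.3182 0.077 ] [0.4701 0.3181 0.0767]
vial_blue_center []
rack [(array([0.4834, 0.3211, 0.0005]), 0.81), (array([ 0.7125, -0.0328,  0.0004]), 0.58)]
shift [ 0.02  0.05 12.31] turn [0.07 0.06 0.08] tcp [0.44   0.3142 0.1213]
```

View pics/w1.png

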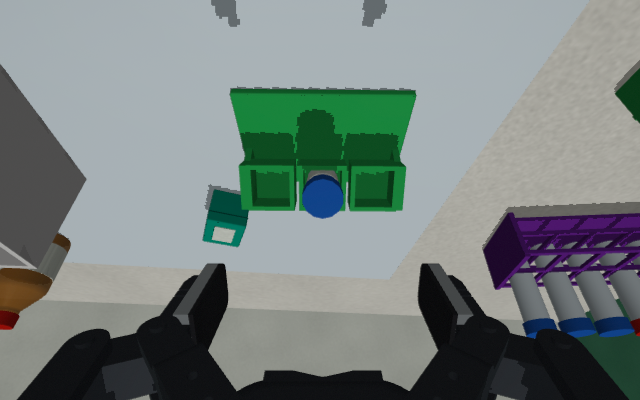

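The blue cap at (322,193) is centred between the fingers, so I can go straight in.

Request:
{"method": "move_arm", "body": {"moves": [[0,0,5,0,0,0,1],[0,0,9,0,0,0,1],[0,0,12.2,0,0,0,1],[0,0,12.2,0,0,0,1],[0,0,12.2,0,0,0,1],[0,0,12.2,0,0,0,-1],[0,0,12.2,0,0,0,-1],[0,0,12.2,0,0,0,-1],[0,0,12.2,0,0,0,-1],[0,0,12.2,0,0,0,-1],[0,0,12.2,0,0,0,-1]], "newtons": 35}}

```text
clock: 3.55
position: [0.4399, 0.3131, 0.1229]
orientation: [-0.061, 0.951, 0.02, 0.301]
contact_force: [-3.9, -0.4, 7.0]
grip_width: 0.0311
grasp_force: 33.9
```

Request:
{"method": "move_arm", "body": {"moves": [[0,0,-2,0,0,0,-1],[0,0,-4.5,0,0,0,-1],[0,0,-8,0,0,0,-1],[0,0,-12,0,0,0,-1],[0,0,-16,0,0,0,-1],[0,0,-16,0,0,0,-1]]}}

```text
clock: 4.15
position: [0.3473, 0.3015, 0.2569]
orientation: [-0.061, 0.951, 0.021, 0.303]
contact_force: [0.5, 0.0, -0.9]
grip_width: 0.031
grasp_force: 34.9
```

```bash
python3 -c "
from h import *
print(bot.state()['grip_width'],bot.state()['grasp_force'],bot.state()['position'])
plan([.4965,.013,.25],[0,0,-1],2.5)"
```

```text
0.031002907982282234 34.87247049808502 [0.3473 0.3015 0.2569]
shift [-11.81 -30.52   2.49] turn [29.36 26.67 91.52] tcp [0.4965 0.013  0.304 ]
```

Request:
{"method": "move_arm", "body": {"moves": [[-11.8,-30.5,2.5,29.4,26.7,91.5,-1],[-11.8,-30.5,2.5,29.4,26.7,91.5,-1],[-11.8,-30.5,2.5,29.4,26.7,91.5,-1],[-11.8,-30.5,2.5,29.4,26.7,91.5,-1],[-11.8,-30.5,2.5,29.4,26.7,91.5,-1],[-11.8,-30.5,2.5,29.4,26.7,91.5,-1],[-11.8,-30.5,2.5,29.4,26.7,91.5,-1],[-11.8,-30.5,2.5,29.4,26.7,91.5,-1],[-11.8,-30.5,2.5,29.4,26.7,91.5,-1],[-11.8,-30.5,2.5,29.4,26.7,91.5,-1],[-11.8,-30.5,2.5,29.4,26.7,91.5,-1],[-11.8,-30.5,2.5,29.4,26.7,91.5,-1]]}}

```text
clock: 5.35
position: [0.4982, 0.0124, 0.2994]
orientation: [0.694, 0.72, -0.004, -0.002]
contact_force: [0.7, 0.0, -0.4]
grip_width: 0.0307
grasp_force: 34.9
```

```bash
cat > look.py <<'E'
from h import *
s=bot.state(); print(s["clock"],np.array(s["position"]),np.array(s["q"]))
im,W,c=cloud("wrist"); cv2.imwrite("pics/w2.png",im[...,::-1])
ok=~np.isnan(W[...,0]); z=W[...,2]
m=ok&(z>.098)&(z<.109)&(np.hypot(W[...,0]-.497,W[...,1]+.022)<.135)
print("rim",m.sum(),cv2.minAreaRect(W[m][:,:2].astype(np.float32)))
hsv=cv2.cvtColor(im,cv2.COLOR_RGB2HSV); H,S=hsv[...,0].astype(int),hsv[...,1].astype(int)
m=ok&(H>20)&(H<35)&(S>100)&(z<.02)&(np.hypot(W[...,0]-.497,W[...,1]-.013)<.05); print("pad",m.sum(),W[m].mean(0))
m=ok&(H>125)&(H<160)&(S>60)&(z>.04)&(z<.09)&(np.hypot(W[...,0]-.5,W[...,1]+.055)<.04); print("purple",m.sum(),W[m].mean(0))
for n in("shipper","pad","vial_purple_center"): print(n,[(np.array(r["location"]),round(r["p"],2)) for r in bot.mark_of(n,"wrist")[:2]])
plan([.4965,.013,.25],[0,0,-1],2.5)
E
python3 look.py
```

```text
5.35 [0.4982 0.0124 0.2994] [-0.2113  0.2968  1.4397 -0.0051  1.4136 -0.2468]
rim 4571 ((0.4980229139328003, -0.02100110799074173), (0.15649637579917908, 0.18413180112838745), 2.5478270053863525)
pad 1103 [0.497  0.0114 0.0081]
purple 0 [nan nan nan]
shipper [(array([ 0.4948, -0.02  , -0.0025]), 0.72)]
pad [(array([0.4988, 0.0089, 0.0058]), 0.91)]
vial_purple_center []
shift [ 0.04 -0.14 -0.43] turn [-0.4   0.25  0.02] tcp [0.4965 0.013  0.304 ]look.py:9: RuntimeWarning: Mean of empty slice.
  m=ok&(H>125)&(H<160)&(S>60)&(z>.04)&(z<.09)&(np.hypot(W[...,0]-.5,W[...,1]+.055)<.04); print("purple",m.sum(),W[m].mean(0))
  ret = um.true_divide(
```

View pics/w2.png

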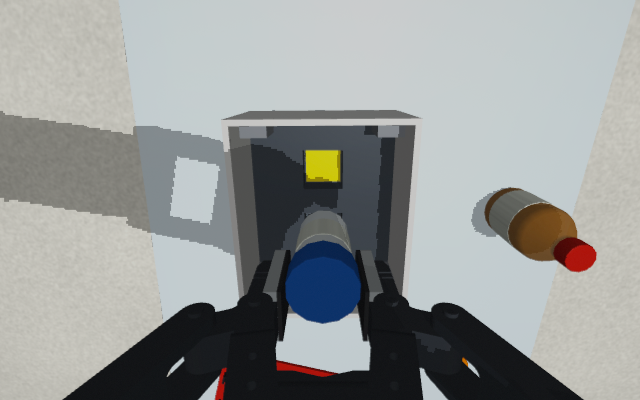

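The pad shows at (322,165) and the gripped vial's cap at (322,283). Rim fit is exact: centre (0.498,-0.021), yaw 2.5°. I check the cap offset in the hand.

```bash
python3 - <<'E'
from h import *
im,W,c=cloud("wrist"); s=bot.state()
hsv=cv2.cvtColor(im,cv2.COLOR_RGB2HSV); H,S=hsv[...,0].astype(int),hsv[...,1].astype(int)
m=~np.isnan(W[...,0])&(H>100)&(H<130)&(S>100)&(W[...,2]>.2)
L=R.from_quat(s["orientation"]).inv().apply(W[m]-np.array(s["position"]))
z0=np.percentile(L[:,2],10); t=L[L[:,2]<z0+.004]
print(len(L),len(t),z0,cv2.minEnclosingCircle(t[:,:2].astype(np.float32)), np.linalg.lstsq(np.c_[t[:,:2],np.ones(len(t))],t[:,2],rcond=None)[0])
g=~np.isnan(W[...,0])&(S<60); 
plan([.4965,.013,.25],[0,0,-1],2.5)
E
```

```text
4993 4161 0.046237150715530556 ((0.0024203395005315542, 0.0013299009297043085), 0.016562923789024353) [ 0.0289 -0.0058  0.0469]
shift [ 0.03 -0.13 -0.41] turn [-0.39  0.25  0.02] tcp [0.4965 0.013  0.304 ]
```

Request:
{"method": "move_arm", "body": {"moves": [[-0.1,-0.15,0,-0.4,0.25,0,-1],[-0.1,-0.15,4,-0.4,0.25,0,-1],[-0.1,-0.15,8,-0.4,0.25,0,-1],[-0.1,-0.15,12,-0.4,0.25,0,-1],[-0.1,-0.15,15,-0.4,0.25,0,-1],[-0.1,-0.15,17,-0.4,0.25,0,-1],[-0.1,-0.15,17.5,-0.4,0.25,0,-1],[-0.1,-0.15,17.5,-0.4,0.25,0,-1]]}}

```text
clock: 6.4
position: [0.4952, 0.011, 0.1253]
orientation: [0.692, 0.722, 0.0, -0.0]
contact_force: [0.9, -0.2, 0.5]
grip_width: 0.0307
grasp_force: 34.9
```

Request:
{"method": "move_arm", "body": {"moves": [[0,0.1,0.4,0,0,0,-1],[0,0.1,0.7,0,0,0,-1],[0,0.1,0.9,0,0,0,-1],[0,0.1,0.95,0,0,0,-1],[0,0.1,0.95,0,0,0,-1]]}}

```text
clock: 6.9
position: [0.4963, 0.0111, 0.1161]
orientation: [0.692, 0.722, 0.0, 0.0]
contact_force: [-0.6, -0.7, 1.2]
grip_width: 0.0306
grasp_force: 35.2
```

Request:
{"method": "move_arm", "body": {"moves": [[0,0,0.1,0,0,0,-1],[0,0,0.15,0,0,0,-1],[0,0,0.15,0,0,0,-1]]}}

```text
clock: 7.2
position: [0.4965, 0.0108, 0.1159]
orientation: [0.692, 0.722, 0.001, 0.001]
contact_force: [-4.1, -1.7, 17.4]
grip_width: 0.0305
grasp_force: 36.5
```

Contact with the floor. Release and rise.

Request:
{"method": "move_arm", "body": {"moves": [[0,0,-0.1,0,0,0,-1],[0,0,-0.1,0,0,0,0.1],[0,0,-0.1,0,0,0,0.4],[0,0,-0.1,0,0,0,0.4],[0,0,-0.1,0,0,0,0.4],[0,0,-1,0,0,0,0.4],[0,0,-4,0,0,0,0.4],[0,0,-8,0,0,0,0.4],[0,0,-13,0,0,0,0.4],[0,0,-18,0,0,0,0.6],[0,0,-18,0,0,0,1]]}}

```text
clock: 8.3
position: [0.4974, 0.0109, 0.3011]
orientation: [0.692, 0.722, 0.004, 0.005]
contact_force: [0.1, -0.1, -0.9]
grip_width: 0.0807
grasp_force: 0.0
```

```bash
python3 - <<'E'
from h import *
im,W,c=cloud("wrist")
hsv=cv2.cvtColor(im,cv2.COLOR_RGB2HSV); H,S=hsv[...,0].astype(int),hsv[...,1].astype(int)
ok=~np.isnan(W[...,0]); z=W[...,2]
m=ok&(H>100)&(H<128)&(S>100)&(np.hypot(W[...,0]-.4965,W[...,1]-.013)<.04)
P=W[m]; t=P[P[:,2]>np.percentile(P[:,2],95)-.004] if len(P) else P
print(len(P),len(t)); 
if len(t): print(t.mean(0),cv2.minEnclosingCircle(t[:,:2].astype(np.float32)),np.linalg.lstsq(np.c_[t[:,:2],np.ones(len(t))],t[:,2],rcond=None)[0])
# divider hover: 20 cm over the tab
plan([.4365,-.3365,.20],[0,0,-1],77)
E
```

```text
956 859
[0.4979 0.0132 0.0693] ((0.49782127141952515, 0.012737669982016087), 0.01604962907731533) [ 0.0072 -0.0014  0.0657]
shift [-34.46  -7.5    4.36] turn [  0.31   0.33 -74.58] tcp [ 0.4365 -0.3365  0.254 ]
```

Request:
{"method": "move_arm", "body": {"moves": [[-34.5,-7.5,4.4,0.3,0.3,-74.6,1],[-34.5,-7.5,4.4,0.3,0.3,-74.6,1],[-34.5,-7.5,4.4,0.3,0.3,-74.6,1],[-34.5,-7.5,4.4,0.3,0.3,-74.6,1],[-34.5,-7.5,4.4,0.3,0.3,-74.6,1],[-34.5,-7.5,4.4,0.3,0.3,-74.6,1],[-34.5,-7.5,4.4,0.3,0.3,-74.6,1],[-34.5,-7.5,4.4,0.3,0.3,-74.6,1],[-34.5,-7.5,4.4,0.3,0.3,-74.6,1],[-34.5,-7.5,4.4,0.3,0.3,-74.6,1],[-34.5,-7.5,4.4,0.3,0.3,-74.6,1]]}}

```text
clock: 9.45
position: [0.4353, -0.3368, 0.249]
orientation: [0.113, 0.994, 0.001, -0.004]
contact_force: [-0.9, -0.2, -0.2]
grip_width: 0.0856
grasp_force: 0.0
```

```bash
python3 - <<'E'
from h import *
s=bot.state(); print(s["clock"],np.array(s["position"]),np.array(s["q"]))
im,W,c=cloud("wrist"); cv2.imwrite("pics/w3.png",im[...,::-1])
hsv=cv2.cvtColor(im,cv2.COLOR_RGB2HSV); H,S=hsv[...,0].astype(int),hsv[...,1].astype(int)
ok=~np.isnan(W[...,0]); z=W[...,2]; d=np.hypot(W[...,0]-.4365,W[...,1]+.3365)
m=ok&((H<8)|(H>172))&(S>120)&(z<.015)&(d<.13); print("plate",m.sum(),cv2.minAreaRect(W[m][:,:2].astype(np.float32)))
m=ok&(z>.048)&(z<.062)&(d<.04); print("tab",m.sum(),cv2.minAreaRect(W[m][:,:2].astype(np.float32)),W[m].mean(0))
for n in("divider_grip","pocket"): print(n,[(np.array(r["location"]),round(r["p"],2)) for r in bot.mark_of(n,"wrist")[:2]])
E
```

```text
9.45 [ 0.4353 -0.3368  0.249 ] [-0.8722  0.4295  1.3847 -0.0044  1.3348 -2.215 ]
plate 19764 ((0.4371737241744995, -0.33558452129364014), (0.13547496497631073, 0.16341768205165863), 77.23553466796875)
tab 433 ((0.43656936287879944, -0.3354845941066742), (0.00927217397838831, 0.02968796156346798), 76.95254516601562) [ 0.4357 -0.3353  0.056 ]
divider_grip [(array([ 0.4389, -0.3346,  0.0337]), 0.72)]
pocket [(array([ 0.3895, -0.3243,  0.0068]), 0.92)]
```

View pics/w3.png

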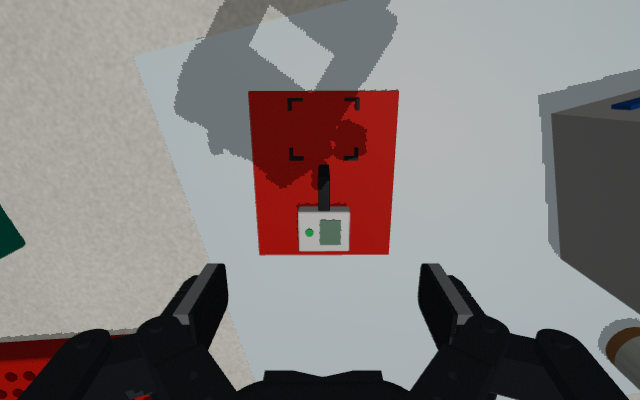

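The divider is clear: the tab is at (324,188) and the pocket stops are around (323,130). The tab lies at world (0.437,-0.3355), yaw 77°.

```bash
python3 -c "
from h import *
plan([.437,-.3355,.034],[0,0,-1],77.1)"
```

```text
shift [-0.23  0.12 16.17] turn [ 0.02 -0.43 -0.16] tcp [ 0.437  -0.3355  0.088 ]
```

Request:
{"method": "move_arm", "body": {"moves": [[-0.2,0.1,4,0,-0.4,-0.2,1],[-0.2,0.1,8,0,-0.4,-0.2,1],[-0.2,0.1,12,0,-0.4,-0.2,0.4],[-0.2,0.1,15,0,-0.4,-0.2,0],[-0.2,0.1,16,0,-0.4,-0.2,0],[-0.2,0.1,16,0,-0.4,-0.2,-1],[-0.2,0.1,16,0,-0.4,-0.2,-1],[-0.2,0.1,16,0,-0.4,-0.2,-1],[-0.2,0.1,16,0,-0.4,-0.2,-1],[-0.2,0.1,16,0,-0.4,-0.2,-1],[-0.2,0.1,16,0,-0.4,-0.2,-1]], "newtons": 60}}

```text
clock: 10.7
position: [0.4374, -0.3366, 0.0917]
orientation: [0.111, 0.994, -0.001, 0.001]
contact_force: [0.8, -0.1, 6.5]
grip_width: 0.009
grasp_force: 59.4
```

Request:
{"method": "move_arm", "body": {"moves": [[0,0,-1,0,0,0,-1],[0,0,-4,0,0,0,-1],[0,0,-8,0,0,0,-1],[0,0,-12,0,0,0,-1],[0,0,-16,0,0,0,-1],[0,0,-16,0,0,0,-1]]}}

```text
clock: 11.3
position: [0.4376, -0.3368, 0.2562]
orientation: [0.111, 0.994, -0.004, 0.004]
contact_force: [-0.3, 0.0, -1.2]
grip_width: 0.0094
grasp_force: 58.7
```

```bash
python3 -c "
from h import *
s=bot.state();print(s['position'],s['grasp_force'])
plan([.498,-.021,.20],[0,0,-1],2.5)"
```

```text
[ 0.4376 -0.3368  0.2562] 58.689571022987366
shift [ 1.09 32.13 -0.01] turn [-0.    0.69 74.72] tcp [ 0.498 -0.021  0.254]
```

Request:
{"method": "move_arm", "body": {"moves": [[1.1,32.1,0,0,0.7,74.7,-1],[1.1,32.1,0,0,0.7,74.7,-1],[1.1,32.1,0,0,0.7,74.7,-1],[1.1,32.1,0,0,0.7,74.7,-1],[1.1,32.1,0,0,0.7,74.7,-1],[1.1,32.1,0,0,0.7,74.7,-1],[1.1,32.1,0,0,0.7,74.7,-1],[1.1,32.1,0,0,0.7,74.7,-1],[1.1,32.1,0,0,0.7,74.7,-1],[1.1,32.1,0,0,0.7,74.7,-1],[1.1,32.1,0,0,0.7,74.7,-1]]}}

```text
clock: 12.4
position: [0.4968, -0.0203, 0.2498]
orientation: [0.691, 0.722, 0.0, -0.006]
contact_force: [-0.7, 0.1, -1.7]
grip_width: 0.009
grasp_force: 59.0
```

```bash
cat > look2.py <<'E'
import sys
from h import *
s=bot.state(); print(s["clock"],np.array(s["position"]))
im,W,c=cloud("wrist"); cv2.imwrite("pics/%s.png"%sys.argv[1],im[...,::-1])
hsv=cv2.cvtColor(im,cv2.COLOR_RGB2HSV); H,S=hsv[...,0].astype(int),hsv[...,1].astype(int)
ok=~np.isnan(W[...,0]); z=W[...,2]; d=np.hypot(W[...,0]-.498,W[...,1]+.021)
m=ok&((H<8)|(H>172))&(S>120)&(z>.065)&(z<.25)&(d<.13); P=W[m]; 
A=np.c_[P[:,:2]-[.498,-.021],np.ones(len(P))]; k=np.linalg.lstsq(A,P[:,2],rcond=None)[0]
for _ in range(3):
    g=abs(A@k-P[:,2])<.003; k=np.linalg.lstsq(A[g],P[g,2],rcond=None)[0]
print("plate",m.sum(),g.sum(),cv2.minAreaRect(P[g][:,:2].astype(np.float32)),"tilt",k)
u=ok&(z>.098)&(z<.108)&(d<.135)&~m; print("rim",u.sum(),cv2.minAreaRect(W[u][:,:2].astype(np.float32)))
plan([.498,-.021,.20],[0,0,-1],2.5)
E
python3 look2.py w4
```

```text
12.4 [ 0.4968 -0.0203  0.2498]
plate 54173 53851 ((0.49702998995780945, -0.013800017535686493), (0.13601885735988617, 0.15608209371566772), 2.5178000926971436) tilt [-0.0073  0.0102  0.1644]
rim 2279 ((0.49417972564697266, 0.0683390200138092), (0.15625309944152832, 0.004712223075330257), 2.540444850921631)
shift [-0.06  0.11 -0.42] turn [-0.42 -0.51  0.09] tcp [ 0.498 -0.021  0.254]
```

View pics/w4.png

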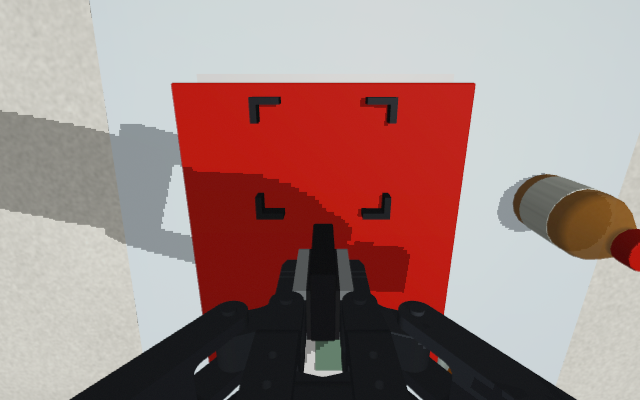

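The plate is above the box, level within 0.01 rad, with the pocket stops at (320,160). I shift about 2 mm toward -y while lowering.

Request:
{"method": "move_arm", "body": {"moves": [[-0.2,0.1,0,-0.4,-0.5,0.1,-1],[-0.2,0.1,2,-0.4,-0.5,0.1,-1],[-0.2,0.1,3.5,-0.4,-0.5,0.1,-1],[-0.2,0.1,5,-0.4,-0.5,0.1,-1],[-0.2,0.1,6.5,-0.4,-0.5,0.1,-1],[-0.2,0.1,7.5,-0.4,-0.5,0.1,-1],[-0.2,0.1,7.8,-0.4,-0.5,0.1,-1],[-0.2,0.1,7.8,-0.4,-0.5,0.1,-1]]}}

```text
clock: 13.25
position: [0.4978, -0.022, 0.1719]
orientation: [0.692, 0.722, 0.0, 0.0]
contact_force: [0.3, 0.0, -1.2]
grip_width: 0.0094
grasp_force: 59.0
```

```bash
python3 look2.py w5
```

```text
13.25 [ 0.4978 -0.022   0.1719]
plate 54323 53976 ((0.49853751063346863, -0.01653621345758438), (0.13664589822292328, 0.15665578842163086), 2.4616787433624268) tilt [0.0005 0.0017 0.0865]
rim 18670 ((0.4979611337184906, -0.018674783408641815), (0.15772032737731934, 0.17966929078102112), 2.5695548057556152)
shift [ 0.09  0.02 -8.17] turn [ 0.05  0.02 -0.08] tcp [ 0.498 -0.021  0.254]
```

Request:
{"method": "move_arm", "body": {"moves": [[0,0,0.4,0,0,0,-1],[0,0,0.7,0,0,0,-1],[0,0,0.9,0,0,0,-1],[0,0,1.0,0,0,0,-1],[0,0,1.0,0,0,0,-1]]}}

```text
clock: 13.8
position: [0.4976, -0.0218, 0.1636]
orientation: [0.692, 0.722, 0.0, 0.001]
contact_force: [-5.6, 1.1, 17.7]
grip_width: 0.0093
grasp_force: 61.9
```

Request:
{"method": "move_arm", "body": {"moves": [[0,0,-0.1,0,0,0,-1],[0,0,-0.1,0,0,0,-0.5],[0,0,-0.1,0,0,0,0],[0,0,-0.1,0,0,0,0],[0,0,-0.1,0,0,0,0],[0,0,-2,0,0,0,0],[0,0,-6,0,0,0,0],[0,0,-10,0,0,0,0],[0,0,-13,0,0,0,0.5],[0,0,-13,0,0,0,1]]}}

```text
clock: 14.8
position: [0.4986, -0.0221, 0.2958]
orientation: [0.692, 0.722, 0.002, 0.004]
contact_force: [-0.5, -0.1, -0.7]
grip_width: 0.0699
grasp_force: 0.0
```

```bash
python3 look2.py w6; python3 -c "
from h import *
plan([.6005,.222,.16],[0,0,-1],-13.5)"
```

```text
14.8 [ 0.4986 -0.0221  0.2958]
plate 23304 23137 ((0.49891147017478943, -0.020559854805469513), (0.1361703872680664, 0.1638617217540741), 2.4538986682891846) tilt [ 0.0002 -0.0005  0.0783]
rim 6487 ((0.49805256724357605, -0.021320074796676636), (0.15675772726535797, 0.18448039889335632), 2.5275278091430664)
shift [ 0.1  -0.01  3.93] turn [ 0.22  0.07 -0.09] tcp [ 0.498 -0.021  0.254]
shift [23.95 11.24  7.95] turn [ 0.23  0.04 15.91] tcp [0.6005 0.222  0.214 ]
```

Request:
{"method": "move_arm", "body": {"moves": [[12,5.5,1,0.2,0,8,1],[24,11.2,6,0.2,0,15.9,1],[24,11.2,8,0.2,0,15.9,1],[24,11.2,8,0.2,0,15.9,1],[24,11.2,8,0.2,0,15.9,1],[24,11.2,8,0.2,0,15.9,1],[24,11.2,8,0.2,0,15.9,1],[24,11.2,8,0.2,0,15.9,1]]}}

```text
clock: 15.65
position: [0.599, 0.2229, 0.21]
orientation: [0.785, 0.62, -0.003, -0.002]
contact_force: [-0.7, -0.8, 0.9]
grip_width: 0.0853
grasp_force: 0.0
```

```bash
python3 - <<'E'
from h import *
s=bot.state(); print(s["clock"],np.array(s["position"]),s["grip_width"])
im,W,c=cloud("wrist"); cv2.imwrite("pics/w7.png",im[...,::-1])
ok=~np.isnan(W[...,0]); z=W[...,2]; d=np.hypot(W[...,0]-.6,W[...,1]-.222)
m=ok&(z>.037)&(z<.05)&(d<.05); r=cv2.minAreaRect(W[m][:,:2].astype(np.float32)); print(m.sum(),r,W[m][:,2].mean())
print([(np.array(q["location"]),round(q["p"],2)) for q in bot.mark_of("samples_center","wrist")[:2]])
plan([r[0][0],r[0][1],.031],[0,0,-1],-13.5)
E
```

```text
15.65 [0.599  0.2229 0.21  ] 0.08530509879864895
3511 ((0.6006741523742676, 0.22310097515583038), (0.041784804314374924, 0.0499526746571064), 75.82958984375) 0.043258911173669604
[(array([0.594 , 0.2232, 0.0184]), 0.64)]
shift [ 0.18  0.15 12.67] turn [-0.22  0.05 -0.04] tcp [0.6007 0.2231 0.085 ]
```

View pics/w7.png

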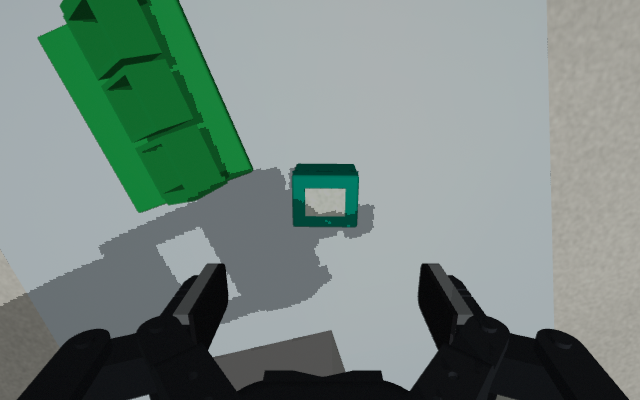

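The teal box is at (325,197), centred between the fingers. Its fit of 41.8 x 50 mm is exact.

Request:
{"method": "move_arm", "body": {"moves": [[0.2,0.15,4,-0.2,0,0.6,0.7],[0.2,0.15,8,-0.2,0,0.6,0.7],[0.2,0.15,11,-0.2,0,0.6,0.7],[0.2,0.15,12.6,-0.2,0,0.6,0.7],[0.2,0.15,12.6,-0.2,0,0.6,0.7],[0.2,0.15,12.6,-0.2,0,0.6,-0.5],[0.2,0.15,12.6,-0.2,0,0.6,-0.5],[0.2,0.15,12.6,-0.2,0,0.6,-0.5],[0.2,0.15,12.6,-0.2,0,0.6,-0.5],[0.2,0.15,12.6,-0.2,0,0.6,-0.5]], "newtons": 45}}

```text
clock: 16.75
position: [0.6017, 0.2241, 0.0879]
orientation: [0.789, 0.615, 0.001, 0.001]
contact_force: [0.1, -1.7, 6.9]
grip_width: 0.0492
grasp_force: 48.9
```

Request:
{"method": "move_arm", "body": {"moves": [[0,0,-1,0,0,0,-0.5],[0,0,-4,0,0,0,-0.5],[0,0,-8,0,0,0,-0.5],[0,0,-12,0,0,0,-0.5],[0,0,-16,0,0,0,-0.5],[0,0,-16,0,0,0,-0.5]]}}

```text
clock: 17.35
position: [0.602, 0.2247, 0.2529]
orientation: [0.788, 0.615, 0.005, 0.003]
contact_force: [0.5, 1.3, -0.7]
grip_width: 0.0491
grasp_force: 48.0
```

```bash
python3 -c "
from h import *
s=bot.state();print(s['position'],s['grasp_force'])
plan([.4968,.028,.195],[0,0,-1],2.45)"
```

```text
[0.602  0.2247 0.2529] 48.02630424499512
shift [-21.64  -5.42   0.24] turn [  0.65  -0.16 -16.52] tcp [0.4968 0.028  0.249 ]
```

Request:
{"method": "move_arm", "body": {"moves": [[-21.6,-5.4,0.2,0.6,-0.2,-16.5,-0.5],[-21.6,-5.4,0.2,0.6,-0.2,-16.5,-0.5],[-21.6,-5.4,0.2,0.6,-0.2,-16.5,-0.5],[-21.6,-5.4,0.2,0.6,-0.2,-16.5,-0.5],[-21.6,-5.4,0.2,0.6,-0.2,-16.5,-0.5],[-21.6,-5.4,0.2,0.6,-0.2,-16.5,-0.5],[-21.6,-5.4,0.2,0.6,-0.2,-16.5,-0.5],[-21.6,-5.4,0.2,0.6,-0.2,-16.5,-0.5]]}}

```text
clock: 18.15
position: [0.4962, 0.0287, 0.244]
orientation: [0.692, 0.722, -0.005, -0.003]
contact_force: [-0.3, 0.6, -1.5]
grip_width: 0.0491
grasp_force: 47.9
```

```bash
cat > look3.py <<'E'
import sys
from h import *
s=bot.state(); print(s["clock"],np.array(s["position"]))
im,W,c=cloud("wrist"); cv2.imwrite("pics/%s.png"%sys.argv[1],im[...,::-1])
ok=~np.isnan(W[...,0]); p=np.array(s["position"]); z=W[...,2]
hsv=cv2.cvtColor(im,cv2.COLOR_RGB2HSV); V=hsv[...,2].astype(int); S=hsv[...,1].astype(int)
zt=p[2]-.046; m=ok&(abs(z-zt)<.006)&(np.hypot(W[...,0]-p[0],W[...,1]-p[1])<.05)&(S>100)|ok&(abs(z-zt)<.004)&(np.hypot(W[...,0]-p[0],W[...,1]-p[1])<.02)
P=W[m]; print("top",m.sum(),cv2.minAreaRect(P[:,:2].astype(np.float32)),np.linalg.lstsq(np.c_[P[:,:2]-p[:2],np.ones(len(P))],P[:,2],rcond=None)[0])
t=ok&(z>.082)&(z<.0885)&(V<70)&(np.hypot(W[...,0]-.497,W[...,1]-.0275)<.055); 
if t.sum()>10: print("stops",t.sum(),cv2.minAreaRect(W[t][:,:2].astype(np.float32)))
plan([.4968,.028,.195],[0,0,-1],2.45)
E
python3 look3.py w8
```

```text
18.15 [0.4962 0.0287 0.244 ]
top 11316 ((0.496552437543869, 0.027524631470441818), (0.05103616043925285, 0.0428047813475132), 2.247382879257202) [-0.0092 -0.0464  0.1993]
stops 284 ((0.4957200586795807, 0.051032569259405136), (0.06366762518882751, 0.010759067721664906), 2.4408578872680664)
shift [-0.08  0.04 -0.51] turn [-0.61  0.13  0.03] tcp [0.4968 0.028  0.249 ]
```

View pics/w8.png

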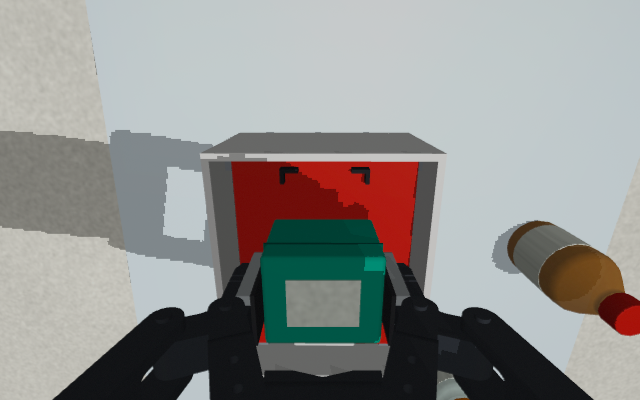

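The teal box hangs over the pocket, with the far stops visible at (288,175) and (362,175). It is aligned within about 1 mm, so I lower it.

Request:
{"method": "move_arm", "body": {"moves": [[0,0.03,1,-0.6,0.1,0,-0.5],[0,0.03,3,-0.6,0.1,0,-0.5],[0,0.03,5,-0.6,0.1,0,-0.5],[0,0.03,6.4,-0.6,0.1,0,-0.5],[0,0.03,6.8,-0.6,0.1,0,-0.5],[0,0.03,6.8,-0.6,0.1,0,-0.5]]}}

```text
clock: 18.8
position: [0.4958, 0.0283, 0.1758]
orientation: [0.692, 0.722, -0.001, -0.0]
contact_force: [-0.4, 0.5, -1.1]
grip_width: 0.0491
grasp_force: 47.8
```

```bash
sed -i 's/abs(z-zt)<.006/abs(z-zt)<.004/' look3.py; python3 look3.py w9
```

```text
18.8 [0.4958 0.0283 0.1758]
top 11062 ((0.4968295097351074, 0.027392076328396797), (0.07671250402927399, 0.04277782887220383), 2.7616126537323) [-0.002  -0.0274  0.1312]
stops 606 ((0.4957309067249298, 0.05100347101688385), (0.06399672478437424, 0.011177570559084415), 2.474877119064331)
shift [-0.03  0.08 -7.26] turn [0.01 0.04 0.01] tcp [0.4968 0.028  0.249 ]
```

Request:
{"method": "move_arm", "body": {"moves": [[0,0.08,0.3,0,0,0,-0.5],[0,0.08,0.6,0,0,0,-0.5],[0,0.08,0.9,0,0,0,-0.5],[0,0.08,1.05,0,0,0,-0.5],[0,0.08,1.05,0,0,0,-0.5]]}}

```text
clock: 19.35
position: [0.4963, 0.0278, 0.1654]
orientation: [0.692, 0.722, -0.0, 0.0]
contact_force: [0.9, -0.1, -1.2]
grip_width: 0.0494
grasp_force: 47.8
```

Request:
{"method": "move_arm", "body": {"moves": [[0,0,0.1,0,0,0,-0.5],[0,0,0.2,0,0,0,-0.5],[0,0,0.2,0,0,0,-0.5]]}}

```text
clock: 19.65
position: [0.4964, 0.0278, 0.1648]
orientation: [0.692, 0.722, -0.0, 0.001]
contact_force: [-4.5, -0.5, 11.7]
grip_width: 0.0492
grasp_force: 49.4
```

Request:
{"method": "move_arm", "body": {"moves": [[0,0,0.1,0,0,0,-0.5],[0,0,0.1,0,0,0,0.3],[0,0,0.1,0,0,0,0.55],[0,0,0.1,0,0,0,0.55],[0,0,0.1,0,0,0,0.55],[0,0,-1,0,0,0,0.55],[0,0,-4,0,0,0,0.55],[0,0,-8,0,0,0,0.55],[0,0,-12,0,0,0,0.55],[0,0,-15,0,0,0,0.55],[0,0,-15,0,0,0,0.55]]}}

```text
clock: 20.75
position: [0.4971, 0.0279, 0.3183]
orientation: [0.692, 0.722, 0.002, 0.004]
contact_force: [0.4, 0.5, -0.2]
grip_width: 0.0663
grasp_force: 0.0
```

```bash
python3 look2.py w10; python3 - <<'E'
from h import *
im,W,c=cloud("wrist"); ok=~np.isnan(W[...,0]); z=W[...,2]
m=ok&(z>.112)&(z<.125)&(abs(W[...,0]-.4968)<.04)&(abs(W[...,1]-.0275)<.035)
P=W[m]; print("sample top",m.sum(),cv2.minAreaRect(P[:,:2].astype(np.float32)),np.linalg.lstsq(np.c_[P[:,:2]-[.497,.0275],np.ones(len(P))],P[:,2],rcond=None)[0])
E
```

```text
20.75 [0.4971 0.0279 0.3183]
plate 14357 14247 ((0.49890440702438354, -0.020120665431022644), (0.13588252663612366, 0.163510262966156), 2.3370039463043213) tilt [ 0.0003 -0.0004  0.0783]
rim 4867 ((0.4980372190475464, -0.02137148380279541), (0.15661627054214478, 0.18519246578216553), 2.6080493927001953)
shift [-4.89 -0.09  6.18] turn [ 0.24  0.1  -0.08] tcp [ 0.498 -0.021  0.254]
sample top 2957 ((0.4978509545326233, 0.020492587238550186), (0.04994263872504234, 0.05344246327877045), 1.959442138671875) [ 0.0011 -0.0125  0.1202]
```

View pics/w10.png

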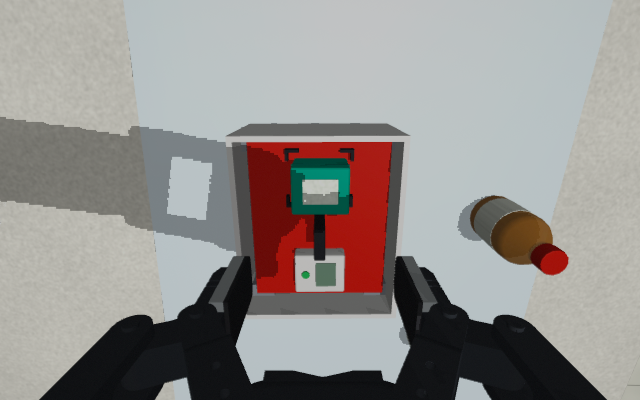

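The teal box sits flat between the stops at (320,187): its top is 42 mm above the plate and it is about 2 mm off centre. The divider is level in the box, so I hand in.

```bash
python3 -c "
from h import *
print(bot.hand_in())"
```

```text
the job is handed in; nothing more can be done
None
```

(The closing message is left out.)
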